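# Cover the segment dish and hold the case lid open

## Robot

A 6-joint arm with a two-finger parallel gripper is mounted at the origin on the work surface. World frame = base frame: x ahead of the robot, y to its left, z up, the work surface at z = 0. Lengths are in mm, angles in rad, forces in N, time in s.
With the tool pointing down it reaches from about 350 to 775 mm from the base axis. Payload 7.3 kg.
Tool frame: the origin (TCP) lies between the finger pads; the fingertips stand 8 mm ahead of it and the grasp point (between the pads) lies 11 mm behind it; y points along the fingers, z is the direction in which the jaws open and shut, and the axes are right-handed (so a half turn about y gives the same grasp; the last joint's range is limited). The gripper opens to 92 mm and grips with 3 to 60 N. Pads are 19 mm wide; open, the fingers measure 130 mm over their backs; the gripper's body (75 mm by 190 mm) begins 47 mm behind the grasp point.
Start: joints at [1.126, 0.342, 1.524, -0, 1.275, -0.146], TCP at [154.532, 501.763, 210.641] pointing down, gripper open.
Joint ranges: [-2.53, 2.53], [-0.77, 2.02], [0.04, 2.7], [-1, 4.14], [0.28, 2.66], [-3.11, 3.11]. Speed limits (rad/s): [2.57, 2.57, 3.14, 3.14, 3.14, 3.14].

## Interface

Orientations are given as [roll, pitch, yaw] about the fixed x, y, z axes, in that order (R = Rz(yaw) Ry(pitch) Rx(roll)).
In Python, from plant import bot, vision, job gives the robot as it stands. The module is installed in compiled form; this text tells all that it offers.
- The arm moves only by the tool arm_command, never from a script. Its argument "deltas" is a list of rows, each a list of 4 numbers: the shift along the tool's x, y, z in m, then the turn about the tool's y in degrees. In form: [[x, y, z, twist], ...]. A call has 1 to 5 rows; each row shifts and turns the commanded pose from where the row before left it, along the tool's axes as they then stand; what a row does not reach is not made up. A row lasts 1/10 s, in which the tool goes at most 50 mm and 8.59 degrees, less where a joint would pass 70% of its speed; a pose out of reach is approached as far as the arm can. A call is refused whole if a number of a shift passes 0.05 or a number of a turn 8.59, either way. A call with a gripper value outside its range is refused whole. "claw" is the closure in counts, from 0 (fully open) to 255 (shut), set as the call begins (left out, the last holds). The fingers move at their own pace and stop on an object; the grip force is fixed at half the most. Time passes only in rows, so rows that do not move let the fingers close. It gives the time, the measured TCP pose, the force and the opening at its end, in the units of the state.
- bot.get_obs(): the state, without advancing time (a new reading comes with each control period).
- vision.capture(name): name is "side" or "top" or "wrist"; returns a dict with "img" (480x640x3 uint8, red, green, blue), "camera_matrix" (3x3 intrinsics, pixels), "world_to_cam" (4x4, takes a point from world to camera coordinates); the wrist camera has in their place "mount" (4x4, takes a point from camera to tool coordinates, whose origin is the TCP and whose axes are the tool frame's). Camera axes: x right, y down, z forward; pixel columns grow to the right and rows downward; lengths in mm; the calibration is good to about 2 mm. A picture is of the moment at which its call begins: read the wrist's pose just before it. There is no depth.
- job.close_job(): hands the job in, once; it reports no verdict.
Trained networks look in a picture, given as the dict that the camera call returned (one of the last four; its "shot" number tells which), for a name from the list of things; names that differ only in an ending like _2 or _b are one class to them, and where a whole thing is asked for, a point or a joint stands for the part that bears it (a point fixed in the world has none). Each returns a list of dicts, best first, with "confidence" (0 to 1); they miss things now and then, are a little off and sometimes report something else, mostly with a low value. They report only what shows in the picture. A call takes as long as a camera call.
- vision.find_in(picture, name): "xyz" ([x, y, z] in mm, in the coordinates of the camera as it stood for that picture, good to about 4 mm: the middle of the surface that is visible of it).
- vision.regions_of(picture, name): "mask" (480x640 bool, what is visible of it).
The state is a dict: "time": time; "joint_positions": joint angles; "dq": joint speeds; "tau": joint torques, N m; "tool_pos": TCP position; "tcp_rot": TCP orientation; "contact_force": force on the tool from outside, world axes, zero at the start; "moment": the same for the moment, N m; "grip_width": finger opening in mm.
Only numpy, scipy, OpenCV 4.12 (cv2) and the standard library are available. Lean on these libraries where they do the work, as an engineer would, in place of code of your own. Each camera call takes 0.05 s, during which the arm holds its last target. There are 200 camera calls.

## Task

Gently set the loose round cover on the larger of the two metal dishes so that it sits seated and level, and let go of it. Then raise the lid of the grey case by its bar and keep holding it open at 50 degrees (give or take five) so that I can put the dish away: the lid falls shut by itself, so finish while still holding it with the gripper. Do not drop the cover or shift the other things on the bench.

Things in the scene. Friction and masses are not known exactly. Their poses are not given: they have to be found in the camera images.
- cover: loose round cover of grey plastic with a black upright knob, about 80 g: disc 96 mm in diameter and 5 mm thick; under it a locating step 76 mm in diameter and 5 mm deep that drops inside the rim of the larger dish; on top, central, a knob 18 mm in diameter and 30 mm high. It lies on the bench on its step. Origin: centre of the step's underside (disc top at z 10 mm, knob from z 10 to 40 mm), z up
- dish: the larger of two loose open round aluminium dishes, 250 g, with three small brass-coloured saw segments inside: 90 mm in diameter, 30 mm high, walls 4 mm (mouth 82 mm), segments up to 14 mm above its underside. Origin: centre of its underside, z up. With the cover seated, the cover's origin lies 25 mm above this origin and within 3 mm of its axis
- small_dish: the smaller aluminium dish, 64 mm in diameter, 30 mm high, also with segments; it is left alone. Origin: centre of its underside
- case: grey painted metal case fixed to the bench, 180 mm (own x) by 240 mm (own y), 100 mm high, with a flat lid that covers its whole top. It is hinged along the edge nearest the robot (own -x), so the lid opens like a mouth facing away from the robot. Origin: centre of its underside; own x points from the hinge to the lid's free edge, away from the robot, turned by its yaw
- case_lid (a joint): opening angle of the case's lid in rad: 0 shut, growing as the free far edge rises; stops at 1.3. Lid 180 x 240 x 8 mm, 0.4 to 0.65 kg, no spring and almost no friction: it falls shut from any angle when let go
- lid_bar (a point): middle of the round steel bar handle on the lid, 110 mm long, 11 mm thick, along the case's own y, 35 mm above the lid's top face on two posts 85 mm apart. From the hinge axis it lies 150 mm along the lid and 43 mm off its underside; with the lid shut, 60 mm along own x from the case's origin, 143.5 mm above the bench. Pinched across from above, it can turn in the grip
- lid_hinge (a point): point on the lid's hinge axis, midway along it: 90 mm behind the case's origin along own -x, 100.5 mm above the bench; the axis runs along the case's own y
- loupe: black plastic loupe, 42 mm wide, 34 mm high; bystander. Origin: centre of its underside
- saw_disc: brass-coloured saw disc lying flat, 140 mm in diameter, 4.5 mm thick; bystander. Origin: centre of its underside
- screwdriver: screwdriver with a black handle, lying on the bench; bystander. Origin: its underside; own x along it
- bracket: blue plastic ribbed bracket, 160 x 50 x 50 mm; bystander. Origin: centre of its underside
- strip: flat steel strip, 45 x 300 x 6 mm; bystander. Origin: centre of its underside

How it is judged:
By the outcome, as a careful person would: the job done as asked, in the order asked, and still so for the second after the job is handed in, while the arm keeps its last pose, push and grip.
It also fails if it takes over 48 s, if anything falls off the work surface, if the arm or the gripper's body presses on something with over 40 N, if the wrist force passes 120 N, or if a joint passes its speed limit or range.

## Working session

There is one attempt and no reset: what is moved stays moved. The work goes in short steps, Python scripts to look and compute and a tool call to move; the robot and the scene stay as the last step left them, time stands still between calls to the robot, and variables do not carry over. Pictures are saved under pics/ and viewed, about 8 in all and at most 12, crops included, and the job is handed in when it is done.

Besides the shell and the picture viewer there is one more tool, called after "Emit:" in YAML: its name, and indented under it one key for each argument. arm_command: Moves the arm, as the interface text tells. Its arguments: {"type":"object","properties":{"deltas":{"type":"array","items":{"type":"array","items":{"type":"number"}}},"claw":{"type":"number"}},"required":["deltas"]}

```bash
mkdir -p pics; cat > h.py <<'E'
import numpy as np, cv2
from scipy.spatial.transform import Rotation as R
from plant import bot, vision, job
def tcp(o=None):
    o=o or bot.get_obs(); T=np.eye(4); T[:3,:3]=R.from_euler('xyz',o['tcp_rot']).as_matrix(); T[:3,3]=o['tool_pos']; return T
def shot(n):
    T=tcp(); p=vision.capture(n)
    p['c2w']=T@p['mount'] if n=='wrist' else np.linalg.inv(p['world_to_cam']); return p
def w(p,x): return (p['c2w']@np.append(x,1))[:3]
def save(p,f,sl=None): 
    im=p['img'][:,:,::-1]; cv2.imwrite('pics/'+f,im if sl is None else im[sl])
def px2w(p,uv,z):
    d=p['c2w'][:3,:3]@np.linalg.solve(np.array(p['camera_matrix']),[uv[0],uv[1],1]); o=p['c2w'][:3,3]
    return o+d*(z-o[2])/d[2]
def w2px(p,X):
    c=(np.linalg.inv(p['c2w'])@np.append(X,1))[:3]; q=np.array(p['camera_matrix'])@c; return q[:2]/q[2]
E
python3 - <<'E'
from h import *
np.set_printoptions(precision=1,suppress=True)
o=bot.get_obs(); print(o); print(tcp(o))
ims=[]
for n in ['top','side']:
    p=shot(n); print(n,p['c2w'])
    save(p,n+'0.png')
    for t in ['cover','dish','small_dish','case','lid_bar','loupe','saw_disc','screwdriver','bracket','strip']:
        for r in vision.find_in(p,t)[:2]: print(t,round(r['confidence'],2),w(p,r['xyz']),w2px(p,w(p,r['xyz'])))
E
```

```text
{'time': 0.0, 'joint_positions': array([ 1.1,  0.3,  1.5,  0. ,  1.3, -0.1]), 'dq': array([ 0.,  0.,  0., -0.,  0., -0.]), 'tau': array([  0. , -43.1, -24.4,   0.1,   0.1,  -0. ]), 'tool_pos': array([154.3, 501.3, 209.9]), 'tcp_rot': array([-1.6,  0. , -0.3]), 'contact_force': array([-1.6, -0.6, -0.6]), 'moment': array([ 0.,  0., -0.]), 'grip_width': 91.76169109448591}
[[  1.   -0.    0.3 154.3]
 [ -0.3  -0.    1.  501.3]
 [ -0.   -1.   -0.  209.9]
 [  0.    0.    0.    1. ]]
top [[  -0.    -1.     0.1  504.7]
 [  -1.     0.    -0.   -41.7]
 [   0.    -0.1   -1.  1519.2]
 [   0.     0.     0.     1. ]]
cover 0.83 [469.8 355.6  10.3] [145.1 303.8]
dish 0.59 [468.5 175.6   4.6] [220.5 303.4]
dish 0.28 [621.4 298.5  33.4] [167.3 239.9]
case 0.74 [ 563.  -102.4  109.8] [337.  261.1]
case 0.38 [620.1 297.3  35.7] [167.6 240.3]
lid_bar 0.97 [ 568.9 -101.1  107.4] [336.3 258.5]
lid_bar 0.46 [470.1 175.    9.6] [220.4 302.8]
loupe 0.72 [619.4 297.1  35.6] [167.7 240.6]
saw_disc 0.87 [787.8 109.3   5.7] [247.6 172.3]
saw_disc 0.59 [469.8 359.2   8.9] [143.7 303.9]
screwdriver 0.88 [690.1 348.9  22.2] [147.7 212.1]
bracket 0.89 [ 433.2 -461.7    5.4] [484.6 314.9]
strip 0.57 [ 763.4 -161.8    4.8] [358.  181.1]
side [[ -1.   -0.2   0.2 387.6]
 [ -0.2   0.6  -0.8 942.6]
 [  0.   -0.8  -0.6 939.7]
 [  0.    0.    0.    1. ]]
dish 0.8 [475.9 168.6  11.3] [355.9 355.5]
small_dish 0.74 [624.9 158.8  11.5] [284.1 337.5]
case 0.88 [562.9 -22.3 109.5] [334.4 249.1]
lid_bar 0.7 [569.5 -77.5 106. ] [336.7 234.1]
loupe 0.82 [618.2 306.2  31. ] [265.4 391. ]
saw_disc 0.55 [786.8 114.1   4.2] [216.5 310.1]
screwdriver 0.9 [689.8 366.3  24.3] [216.7 412.5]
screwdriver 0.29 [564.  -19.7 108.7] [333.7 250.1]
bracket 0.65 [ 440.1 -440.5   30.5] [410.3 181.5]
strip 0.84 [ 770.8 -144.7    8.3] [260.1 235.7]
```

View pics/top0.png

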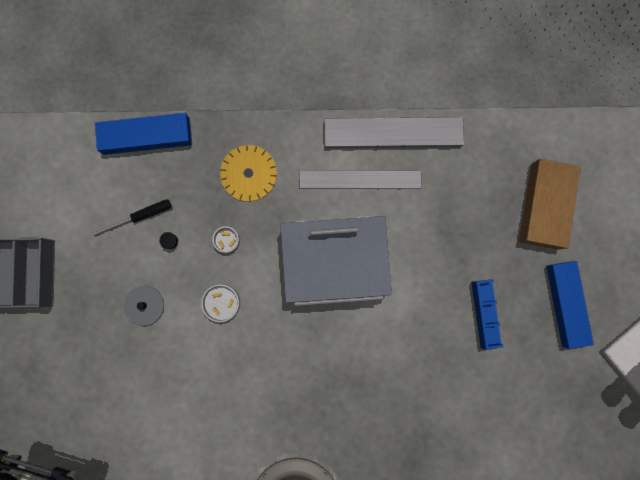

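View pics/side0.png

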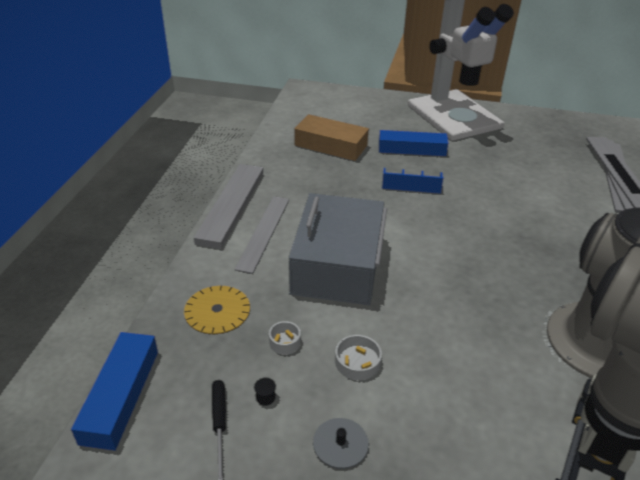

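The top view shows the cover at (144,305) with its knob at (142,306), the dish at (220,303) and the small dish at (225,240). The bar runs (311,234)–(357,231). The network positions agree with this. Next I move over the cover.

```bash
cat >> h.py <<'E'
def goto(P,yaw=None):
    T=tcp(); print('tcp',T[:3,3].round(1),'delta tool mm',(T[:3,:3].T@(np.array(P,float)-T[:3,3])).round(1),'zdir',T[:3,2].round(4),'xdir',T[:3,0].round(4))
E
python3 - <<'E'
from h import *
goto([455,355,190])
p=shot('wrist'); print(np.round(p['mount'],2).tolist(),np.round(p['camera_matrix'],0).tolist())
E
```

```text
tcp [154.5 501.8 210.6] delta tool mm [330.4  20.6 -51.8] zdir [2.944e-01 9.557e-01 1.000e-04] xdir [ 0.9557 -0.2944 -0.    ]
[[-0.0, 0.97, 0.26, -70.69], [0.0, -0.26, 0.97, -173.84], [1.0, 0.0, -0.0, -0.21], [0.0, 0.0, 0.0, 1.0]] [[417.0, 0.0, 317.0], [0.0, 417.0, 239.0], [0.0, 0.0, 1.0]]
```

Emit:
arm_command:
  deltas:
    - [0.04,0,-0.006,0]
    - [0.045,0.004,-0.008,0]
    - [0.045,0.004,-0.008,0]
    - [0.045,0.004,-0.008,0]
    - [0.045,0.004,-0.008,0]
  claw: 0

```text
time: 1.65
tool_pos: [355.1, 399.7, 194.6]
tcp_rot: [-1.57, -0.0, -0.299]
contact_force: [-0.0, 1.0, 0.2]
grip_width: 91.9
```

Emit:
arm_command:
  deltas:
    - [0.045,0.004,-0.006,0]
    - [0.04,0,-0.005,0]
    - [0.025,0,-0.003,0]
    - [0,0,0,0]
    - [0,0,0,0]

```text
time: 2.15
tool_pos: [454.5, 354.7, 190.3]
tcp_rot: [-1.571, 0.001, -0.3]
contact_force: [-0.9, 0.6, -0.4]
grip_width: 92.0
```

```bash
python3 - <<'E'
from h import *
print(bot.get_obs()['dq'].round(3), bot.get_obs()['time'])
p=shot('wrist'); im=p['img'].copy()
for t in ['cover','dish']:
    for r in vision.find_in(p,t)[:2]: print(t,round(r['confidence'],2),w(p,r['xyz']).round(1),w2px(p,w(p,r['xyz'])).round(0))
    for r in vision.regions_of(p,t)[:1]:
        m=r['mask'].astype('uint8'); c=max(cv2.findContours(m,0,2)[0],key=cv2.contourArea)
        cv2.drawContours(im,[c],-1,(255,0,0),1)
        z=10 if t=='cover' else 30
        P=np.array([px2w(p,q[0],z)[:2] for q in c],np.float32)
        print(t,len(c),cv2.minEnclosingCircle(P),cv2.fitEllipse(P))
p['img']=im; save(p,'w1.png')
goto([470,355,60])
E
```

```text
[ 0.032 -0.013  0.015  0.003  0.001  0.002] 2.15
cover 0.92 [469.5 364.6   5.1] [333. 223.]
cover 162 ((467.65911865234375, 360.54150390625), 48.491703033447266) ((467.97528076171875, 360.1507263183594), (94.22430419921875, 95.17655181884766), 89.99992370605469)
dish 0.64 [455.2 173.8   7.7] [126. 270.]
dish 130 ((460.2415771484375, 184.05812072753906), 48.080078125) ((455.61834716796875, 183.6847686767578), (59.776206970214844, 96.63589477539062), 5.521659851074219)
tcp [453.6 355.6 190.9] delta tool mm [ 15.8 130.9   4.1] zdir [2.928e-01 9.562e-01 3.000e-04] xdir [ 9.562e-01 -2.928e-01  1.000e-04]
```

View pics/w1.png

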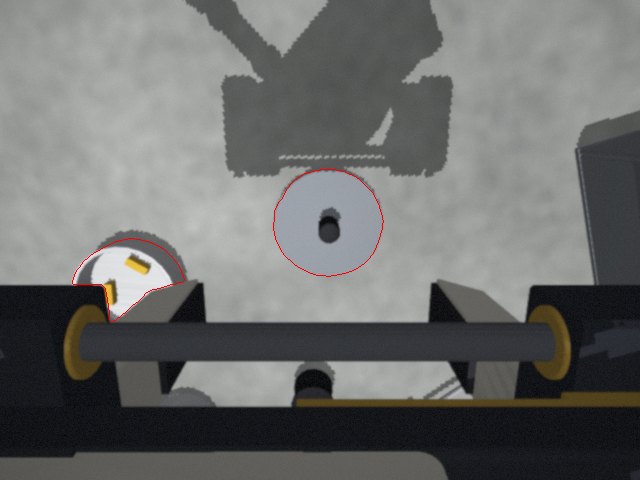

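The wrist view shows the cover's disc centred at (328,222), with the mask matching it well, and the knob top near (329,233). The dish is half hidden at the left. I'll check the knob and descend.

```bash
python3 - <<'E'
from h import *
p=shot('wrist'); g=cv2.cvtColor(p['img'],cv2.COLOR_RGB2GRAY)
sub=g[200:250,310:350]; print(sub[::3,18], sub.min())
for th in (30,45,60):
    m=(sub<th).astype('uint8'); n,l,s,c=cv2.connectedComponentsWithStats(m); i=1+s[1:,4].argmax(); print(th,s[i],c[i]+[310,200])
for X in ([468,360,40],[468,360,10]): print(w2px(p,X).round(1), w2px(p,np.add(X,[9,0,0])).round(1))
goto([468,360,22])
E
```

```text
[160 160 160 104  80  79  17  15  32  55  55  49  53  50  50 151 160] 1
30 [  9  18  18  10 106] [327.16037736 221.88679245]
45 [  9  17  19  17 161] [327.63975155 222.98757764]
60 [  8  17  20  26 430] [327.56511628 229.3744186 ]
[327.4 233.7] [330.6 244. ]
[326.6 225.2] [329.5 234.7]
tcp [453.8 355.6 190.9] delta tool mm [ 12.3 168.9   8.3] zdir [2.930e-01 9.561e-01 3.000e-04] xdir [ 9.561e-01 -2.930e-01  1.000e-04]
```

Emit:
arm_command:
  deltas:
    - [0.004,0.03,0.003,0]
    - [0.004,0.045,0.003,0]
    - [0.004,0.045,0.002,0]
    - [0,0.033,0,0]
    - [0,0.015,0,0]
  claw: 80

```text
time: 2.95
tool_pos: [466.2, 358.4, 19.2]
tcp_rot: [-1.575, 0.004, -0.298]
contact_force: [-0.6, 0.5, 0.3]
grip_width: 63.3
```

Emit:
arm_command:
  deltas:
    - [0,0,0,0]
    - [0,0,0,0]
    - [0,0,0,0]

```text
time: 3.25
tool_pos: [469.2, 359.8, 24.2]
tcp_rot: [-1.569, -0.002, -0.298]
contact_force: [0.3, 0.5, 0.4]
grip_width: 63.3
```

```bash
python3 - <<'E'
from h import *
goto([468,360.5,22]); o=bot.get_obs(); print(o['time'],o['grip_width'],o['contact_force'],o['joint_positions'].round(2))
p=shot('wrist'); save(p,'w2.png')
E
```

```text
tcp [469.2 359.8  24.2] delta tool mm [-1.4  2.2  0.3] zdir [0.294  0.9558 0.0021] xdir [ 0.9558 -0.294   0.0019]
3.25 63.25707809578124 [0.3083049  0.50089804 0.41180354] [ 0.52  0.66  1.56  0.    0.92 -0.75]
```

View pics/w2.png

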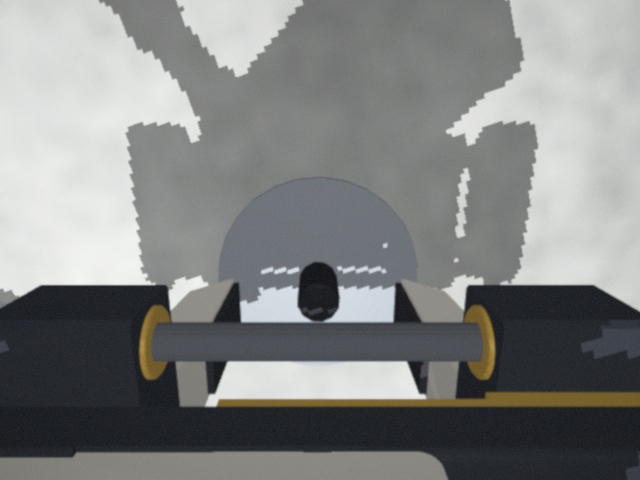

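The knob is centred between the fingers, with its top at (319,300). I close on it.

Emit:
arm_command:
  deltas:
    - [0,0.001,0,0]
    - [0,0,0,0]
    - [0,0,0,0]
    - [0,0,0,0]
    - [0,0,0,0]
  claw: 255

```text
time: 3.8
tool_pos: [468.5, 359.0, 21.7]
tcp_rot: [-1.571, -0.0, -0.299]
contact_force: [-0.9, 0.1, -0.4]
grip_width: 27.4
```

Emit:
arm_command:
  deltas:
    - [0,0,0,0]
    - [0,0,0,0]
    - [0,0,0,0]

```text
time: 4.1
tool_pos: [468.5, 359.1, 21.6]
tcp_rot: [-1.571, -0.0, -0.299]
contact_force: [0.7, 0.3, -0.2]
grip_width: 14.7
```

Emit:
arm_command:
  deltas:
    - [0,0,0,0]
    - [0,0,0,0]

```text
time: 4.3
tool_pos: [468.5, 359.1, 21.6]
tcp_rot: [-1.571, -0.0, -0.299]
contact_force: [1.9, -0.1, -0.6]
grip_width: 14.5
```

```bash
python3 - <<'E'
from h import *
p=shot('wrist'); save(p,'w3.png',np.s_[150:420,120:520]); o=bot.get_obs(); print(o['grip_width'],o['contact_force'])
for X in ([468,360.3,40],[468,360.3,10]): print(w2px(p,X).round(1))
E
```

```text
14.587785916660843 [0.10340529 0.56312586 0.10283798]
[319.8 306. ]
[319.3 279.6]
```

View pics/w3.png

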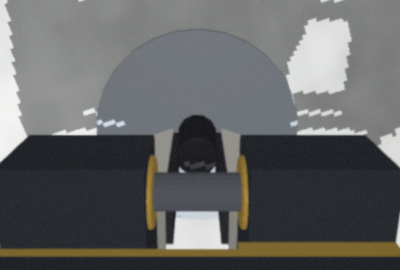

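```bash
python3 - <<'E'
from h import *
p=shot('wrist'); T=tcp()
for a in ([-9.5,8,-7],[9.5,8,-7],[-9.5,-30,-7],[9.5,-30,-7],[0,-18,0],[-9,-18,0],[9,-18,0]): print(a,w2px(p,(T@np.append(a,1))[:3]).round(1)-[120,150])
c=p['img'][150:420,120:520]; cv2.imwrite('pics/w3z.png',cv2.resize(cv2.convertScaleAbs(c[100:260,120:280,::-1],alpha=2.2,beta=10),None,fx=4,fy=3.7,interpolation=2))
E
```

```text
[-9.5, 8, -7] [182.  114.6]
[9.5, 8, -7] [182.4 152.9]
[-9.5, -30, -7] [178.5 147.4]
[9.5, -30, -7] [179.  193.4]
[0, -18, 0] [197.3 157.4]
[-9, -18, 0] [197.3 136.6]
[9, -18, 0] [197.3 177.7]
```

View pics/w3z.png

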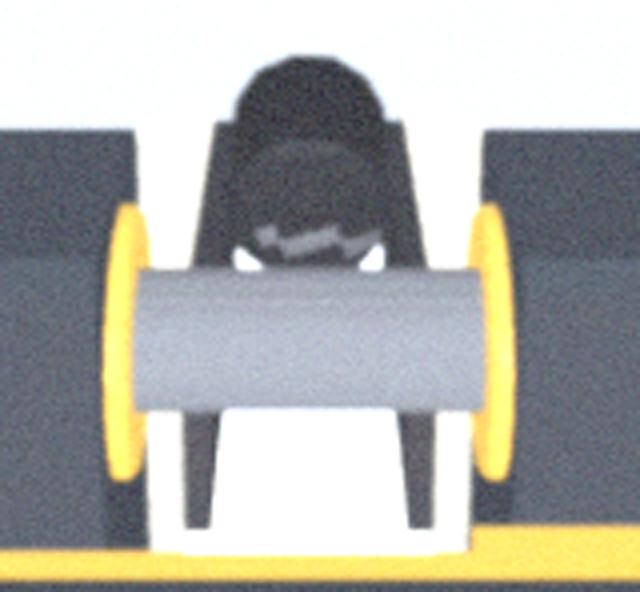

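The zoom shows the knob top centred between the pads, as predicted for an on-axis grip. The soft pads bulge around it, which explains the 14.6 mm width. Next I lift and measure the dish.

Emit:
arm_command:
  deltas:
    - [0,-0.004,0,0]
    - [0,-0.015,0,0]
    - [0,-0.03,0,0]
    - [0,-0.03,0,0]
    - [0,-0.01,0,0]

```text
time: 4.9
tool_pos: [469.8, 359.8, 113.9]
tcp_rot: [-1.567, -0.004, -0.299]
contact_force: [0.1, -0.5, -1.0]
grip_width: 14.8
```

```bash
cat >> h.py <<'E'
from scipy.optimize import least_squares
def cyl(p,x,y,z0,z1,r):
    a=np.linspace(0,2*np.pi,90)
    P=np.array([w2px(p,[x+r*np.cos(t),y+r*np.sin(t),z]) for z in (z0,z1) for t in a],np.float32)
    return cv2.convexHull(P)
def fitcyl(p,t,z0,z1,r,x0,y0):
    for q in vision.regions_of(p,t)[:3]:
        m=q['mask'].astype('uint8'); c=max(cv2.findContours(m,0,2)[0],key=cv2.contourArea)
        h=cv2.convexHull(c); M=cv2.moments(h.astype(np.float32))
        if not M['m00']: continue
        cm=np.array([M['m10'],M['m01']])/M['m00']
        def f(v):
            N=cv2.moments(cyl(p,*v,z0,z1,r)); return np.array([N['m10'],N['m01']])/N['m00']-cm
        s=least_squares(f,[x0,y0],diff_step=1e-3).x; a=cv2.contourArea(cyl(p,*s,z0,z1,r))
        print(t,round(q['confidence'],2),'xy',s.round(1),'px',cm.round(1),'area',m.sum(),'hull',M['m00'],'model',round(a))
E
python3 - <<'E'
from h import *
o=bot.get_obs(); print(o['grip_width'],o['contact_force'],o['tool_pos'])
for n in ('top','side'):
    p=shot(n)
    fitcyl(p,'dish',0,30,45,469,175)
    fitcyl(p,'small_dish',0,30,32,623,160)
    if n=='top': save(p,'top1.png',np.s_[200:400,60:400])
    fitcyl(p,'loupe',0,34,21,619,300)
p['img']=cv2.imread('pics/top0.png')[:,:,::-1]
goto([470,290,130])
E
```

```text
14.80325511527791 [ 0.05252647 -0.47799101 -1.04638096] [469.79269005 359.82914054 113.87629924]
dish 0.56 xy [470.9 174. ] px [220.3 302.6] area 1151 hull 1118.0 model 1186
small_dish 0.69 xy [622.9 162.1] px [225.4 239.1] area 615 hull 583.5 model 601
loupe 0.74 xy [621.6 299.2] px [168.4 240.3] area 245 hull 225.0 model 297
dish 0.74 xy [ 766.9 -137.3] px [260.6 235.8] area 1452 hull 1446.0 model 1041
small_dish 0.73 xy [624.5 161.4] px [283.9 337.5] area 862 hull 831.5 model 924
loupe 0.7 xy [623.6 296.9] px [264.4 391. ] area 518 hull 493.0 model 601
tcp [467.8 358.6 109.2] delta tool mm [ 22.3 -20.7 -65. ] zdir [ 0.2944  0.9557 -0.0019] xdir [ 0.9557 -0.2944 -0.0018]
```

Emit:
arm_command:
  deltas:
    - [0.02,-0.004,-0.022,0]
    - [0.03,-0.005,-0.035,0]
    - [0.03,-0.005,-0.035,0]
    - [0.03,0,-0.035,0]
    - [0.025,0,-0.033,0]

```text
time: 5.8
tool_pos: [551.0, 164.4, 124.1]
tcp_rot: [-1.571, 0.0, -0.299]
contact_force: [0.4, -0.5, -1.0]
grip_width: 14.8
```

Emit:
arm_command:
  deltas:
    - [0.012,0,-0.015,0]
    - [0,0,0,0]
    - [0,0,0,0]
    - [0,0,0,0]

```text
time: 6.2
tool_pos: [556.8, 149.6, 124.2]
tcp_rot: [-1.571, 0.001, -0.298]
contact_force: [-0.8, 0.4, -1.0]
grip_width: 14.7
```

```bash
python3 - <<'E'
from h import *
o=bot.get_obs(); print(o['time'],o['grip_width'],o['contact_force'],o['tool_pos'],abs(o['dq']).max())
p=shot('wrist')
fitcyl(p,'dish',0,30,45,471,174)
# edge-based inner/outer rim check
for v in ((471,174),):
    for r,c in ((45,(255,0,0)),(41,(0,255,0))):
        a=np.linspace(0,6.283,120); q=np.array([w2px(p,[v[0]+r*np.cos(t),v[1]+r*np.sin(t),30]) for t in a])
        for u in q.round().astype(int): 
            if 0<=u[1]<480: p['img'][u[1],u[0]]=c
fitcyl(p,'cover',o['tool_pos'][2]-16.6,o['tool_pos'][2]-11.6,48,o['tool_pos'][0],o['tool_pos'][1])
save(p,'w4.png')
goto([471,174,80])
E
```

```text
6.2 14.740130759385693 [-0.82016386  0.42861822 -1.0138746 ] [556.80845569 149.55700443 124.20707182] 0.011053862896287322
dish 0.96 xy [472.7 173.9] px [314.9  94.5] area 17735 hull 17659.5 model 18049
cover 0.73 xy [545.4 152.5] px [316.2 251. ] area 18313 hull 21053.5 model 32029
tcp [557.  149.7 124.5] delta tool mm [-89.4  44.6  -1.9] zdir [2.928e-01 9.562e-01 2.000e-04] xdir [ 9.562e-01 -2.928e-01 -2.000e-04]
```

View pics/w4.png

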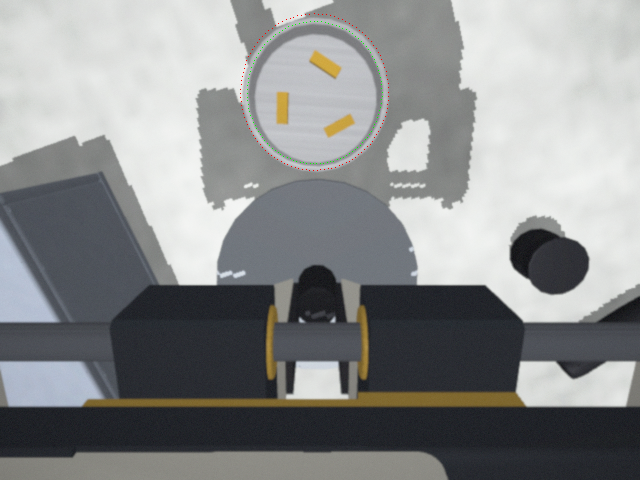

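Wrist view: dish rim circle centred near (315,94), cover in the grip with its top edge at (317,180) and sides at columns 218 and 416. Next I compare where the held cover should appear if it sits exactly on the TCP.

```bash
python3 - <<'E'
from h import *
p=shot('wrist'); o=bot.get_obs(); T=tcp(o)
print(p['c2w'][:3,3])
a=np.linspace(0,2*np.pi,720)
def circ(dx,dz,r=48,y=11.6): return np.array([w2px(p,(T@[dx+r*np.cos(t),y,dz+r*np.sin(t),1])[:3]) for t in a])
for y in (10,11.6,13):
  c=circ(0,0,48,y); print(y,'top row',c[:,1].min().round(1),'cols',c[:,0].min().round(1),c[:,0].max().round(1))
g=cv2.cvtColor(p['img'],cv2.COLOR_RGB2GRAY).astype(float)
# edge along radial: sub-pixel top edge & sides
gx=np.abs(cv2.Sobel(g,cv2.CV_64F,1,0)); gy=np.abs(cv2.Sobel(g,cv2.CV_64F,0,1)); G=np.hypot(gx,gy)
pts=[]
for t in np.linspace(-2.9,-0.25,120):
    cx,cy=317,278; rr=np.arange(88,112,.25)
    v=cv2.remap(G.astype(np.float32),(cx+rr*np.cos(t)).astype(np.float32)[None],(cy+rr*np.sin(t)).astype(np.float32)[None],1)[0]
    if v.max()>25: pts.append([cx+rr[v.argmax()]*np.cos(t),cy+rr[v.argmax()]*np.sin(t)])
pts=np.array(pts); print(len(pts))
def f(v):
    c=circ(v[0],v[1],48,v[2]); d=np.linalg.norm(pts[:,None]-c[None],axis=2).min(1); return d
s=least_squares(f,[0,0,11.6],diff_step=1e-2,x_scale=[1,1,1],loss='soft_l1'); print(s.x.round(2),np.median(f(s.x)).round(2))
s=least_squares(lambda v:f([v[0],v[1],11.0]),[.5,.5],diff_step=.05,loss='soft_l1'); print(s.x.round(2),np.median(f([*s.x,11.])).round(2))
E
```

```text
[489.37745668 170.11459885 298.38942851]
10 top row 180.2 cols 214.6 419.5
11.6 top row 179.8 cols 215.4 418.6
13 top row 179.4 cols 216.1 418.0
120
[-0.27 -0.22 18.56] 0.67
[-0.67 -0.16] 1.37
```

Emit:
arm_command:
  deltas:
    - [-0.02,0,-0.0005,0]
    - [-0.03,0.005,-0.001,0]
    - [-0.026,0.015,0,0]
    - [-0.0116,0.02,0,0]
    - [0,0.015,0,0]

```text
time: 6.9
tool_pos: [471.0, 173.9, 69.1]
tcp_rot: [-1.571, 0.001, -0.297]
contact_force: [-0.4, 0.5, -0.4]
grip_width: 15.1
```

Emit:
arm_command:
  deltas:
    - [0,0.006,0,0]
    - [0,0.002,0,0]
    - [0,0,0,0]
    - [0,0,0,0]

```text
time: 7.3
tool_pos: [473.9, 173.0, 62.2]
tcp_rot: [-1.57, -0.001, -0.299]
contact_force: [0.3, -0.8, -0.7]
grip_width: 14.7
```

```bash
python3 - <<'E'
from h import *
goto([472.8,173.9,46.6]); o=bot.get_obs(); print(o['time'],o['contact_force'],o['tcp_rot'],abs(o['dq']).max())
goto([472.8,173.9,46.6])
E
```

```text
tcp [473.9 173.   62.2] delta tool mm [-1.4 15.6  0.5] zdir [2.945e-01 9.557e-01 7.000e-04] xdir [ 0.9557 -0.2945  0.0012]
7.3 [ 0.28541806 -0.79554809 -0.67629087] [-1.57007609e+00 -1.16613048e-03 -2.98926132e-01] 0.003960604368340673
tcp [473.9 173.   62.2] delta tool mm [-1.4 15.6  0.5] zdir [2.945e-01 9.557e-01 7.000e-04] xdir [ 0.9557 -0.2945  0.0012]
```

Emit:
arm_command:
  deltas:
    - [-0.0008,0.003,0.0003,0]
    - [0,0.003,0,0]
    - [0,0.002,0,0]
    - [0,0,0,0]
    - [0,0,0,0]

```text
time: 7.8
tool_pos: [472.6, 173.4, 53.6]
tcp_rot: [-1.571, 0.0, -0.299]
contact_force: [0.7, 0.1, -0.2]
grip_width: 14.5
```

Emit:
arm_command:
  deltas:
    - [0,0.0015,0,0]
    - [0,0.0015,0,0]
    - [0,0,0,0]

```text
time: 8.1
tool_pos: [472.4, 173.4, 50.4]
tcp_rot: [-1.571, 0.0, -0.299]
contact_force: [-0.1, 0.2, -1.0]
grip_width: 14.6
```

Emit:
arm_command:
  deltas:
    - [0,0.0015,0,0]
    - [0,0.001,0,0]
    - [0,0,0,0]

```text
time: 8.4
tool_pos: [472.4, 173.4, 48.0]
tcp_rot: [-1.571, 0.0, -0.299]
contact_force: [-0.1, 0.6, -1.9]
grip_width: 15.0
```

Emit:
arm_command:
  deltas:
    - [0,0.001,0,0]
    - [0,0,0,0]

```text
time: 8.6
tool_pos: [472.5, 173.4, 47.0]
tcp_rot: [-1.571, 0.0, -0.299]
contact_force: [0.0, 0.0, -0.6]
grip_width: 15.0
```

Emit:
arm_command:
  deltas:
    - [0,0.0008,0,0]
    - [0,0,0,0]

```text
time: 8.8
tool_pos: [472.7, 173.4, 46.6]
tcp_rot: [-1.571, -0.0, -0.299]
contact_force: [-0.8, -0.6, 2.2]
grip_width: 14.4
```

```bash
python3 - <<'E'
from h import *
p=shot('side'); cv2.imwrite('pics/s5.png',cv2.resize(p['img'][280:440,270:450,::-1],None,fx=4,fy=3.7,interpolation=2)); 
for z in (25,30,35): print(z,w2px(p,[472.5,173.6,z]).round(1))
o=bot.get_obs(); print(o['contact_force'],o['tool_pos'])
E
```

```text
25 [357.5 353.2]
30 [357.7 351.5]
35 [357.9 349.8]
[-0.10323079 -0.16859939  1.47044833] [472.64930722 173.42761954  46.55900634]
```

View pics/s5.png

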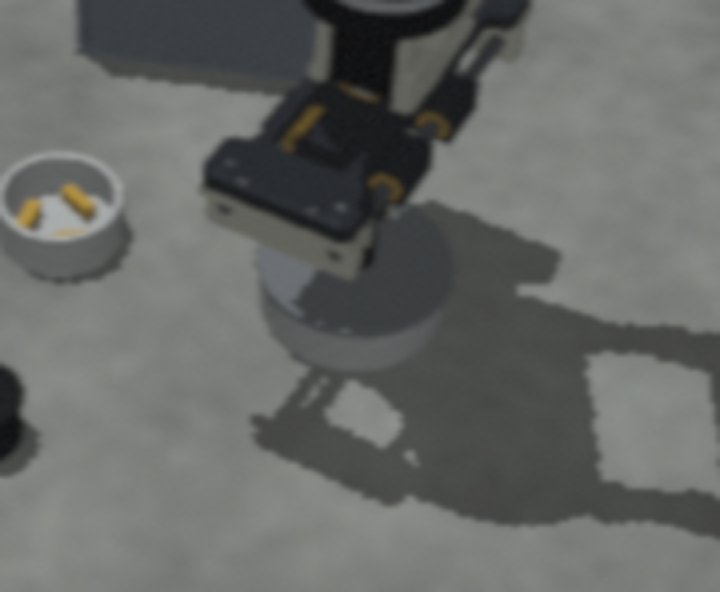

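The side crop shows the cover down flat on the dish with no visible gap. Contact appeared exactly at the seated height (46.6), so I release.

Emit:
arm_command:
  deltas:
    - [0,0,0,0]
    - [0,0,0,0]
    - [0,0,0,0]
    - [0,0,0,0]
  claw: 120

```text
time: 9.25
tool_pos: [472.6, 173.4, 46.2]
tcp_rot: [-1.571, 0.0, -0.299]
contact_force: [0.3, -0.3, -1.1]
grip_width: 42.4
```

Emit:
arm_command:
  deltas:
    - [0,-0.005,0,0]
    - [0,-0.02,0,0]
    - [0,-0.04,0,0]
    - [0,-0.045,0,0]
    - [0,-0.045,0,0]

```text
time: 9.75
tool_pos: [472.1, 173.3, 203.2]
tcp_rot: [-1.571, 0.0, -0.299]
contact_force: [0.3, 0.7, -0.7]
grip_width: 48.4
```

```bash
python3 - <<'E'
from h import *
o=bot.get_obs(); print(o['time'],o['grip_width'],o['tool_pos'])
p=shot('top'); save(p,'t6a.png')
A=[]
fitcyl(p,'cover',30,35,48,472,174); 
for t in ('case','lid_bar'):
    for q in vision.regions_of(p,t)[:2]:
        m=q['mask'].astype('uint8'); print(t,q['confidence'],m.sum(),cv2.minAreaRect(max(cv2.findContours(m,0,2)[0],key=cv2.contourArea)))
p=shot('side'); s=cv2.resize(p['img'][280:400,270:430,::-1],(400,300),interpolation=2)
fitcyl(p,'cover',30,35,48,472,174); fitcyl(p,'dish',0,30,45,472,174)
t=cv2.resize(cv2.imread('pics/t6a.png')[200:320,190:410],(550,300),interpolation=2)
s=np.hstack([s,np.zeros((300,150,3),np.uint8)]); cv2.imwrite('pics/t6.png',np.vstack([t,s]))
E
```

```text
9.75 48.43093650711691 [472.11209171 173.30542232 203.20870782]
cover 0.55 xy [499.9 158.3] px [226.1 290.4] area 260 hull 266.0 model 1304
case 0.62 8875 ((335.4898376464844, 260.3578796386719), (84.71273803710938, 107.93928527832031), 85.91438293457031)
lid_bar 0.9 8402 ((335.39312744140625, 259.2172546386719), (81.05239868164062, 106.04907989501953), 85.2363510131836)
cover 0.92 xy [472.5 173.5] px [357.8 351.2] area 1549 hull 1508.5 model 1591
cover 0.62 xy [467.8 216.9] px [356.2 369.1] area 396 hull 648.0 model 1731
dish 0.65 xy [684.9 373.8] px [218.1 420.3] area 930 hull 1123.5 model 2299
dish 0.6 xy [469.6 204.8] px [355.9 369.7] area 362 hull 581.5 model 1870
```

View pics/t6.png

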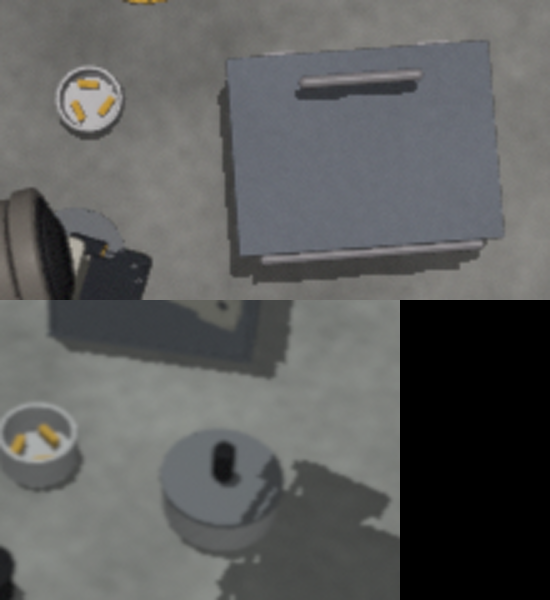

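The cover sits seated and level: the side fit gives (472.5,173.5) at the seated height, and the fingers are clear of it. The bar runs from about (311,233) to (358,230) in the full top image. Next I work out its world position and the twist.

```bash
python3 - <<'E'
from h import *
p=shot('top')
c=[px2w(p,q,108.5)[:2] for q in ((281.2,223.6),(385.6,216.4),(391.2,294.4),(286,302))]
print(np.round(c,1)); c=np.array(c)
print('yaws',[np.arctan2(-(d[0]),d[1]).round(3) for d in (c[0]-c[1],c[3]-c[2])],[np.arctan2(d[1],d[0]).round(3) for d in (c[0]-c[3],c[1]-c[2])],c.mean(0))
b=np.array([px2w(p,q,143.5)[:2] for q in ((310.8,233.2),(358.4,230.4))]); d=b[0]-b[1]; print(b,b.mean(0),np.linalg.norm(d),np.arctan2(-d[0],d[1]))
y=.06; print('bar from case centre',c.mean(0)+60*np.array([np.cos(y),np.sin(y)]))
goto([b.mean(0)[0],b.mean(0)[1]+20,270]); print(bot.get_obs()['joint_positions'].round(2))
E
```

```text
[[ 649.7   23.1]
 [ 663.5 -215. ]
 [ 486.5 -223.7]
 [ 472.3   13.6]]
yaws [np.float64(0.058), np.float64(0.059)] [np.float64(0.054), np.float64(0.049)] [ 567.99947875 -100.50233893]
[[ 623.98078394  -43.93847022]
 [ 629.01199739 -149.58180011]] [626.49639067 -96.76013517] 105.76306660740487 0.04758856869845195
bar from case centre [627.89151115 -96.90449854]
tcp [471.7 173.2 199.9] delta tool mm [ 221.3  -70.5 -193.4] zdir [ 0.2944  0.9557 -0.0014] xdir [ 0.9557 -0.2944 -0.0027]
[ 0.2   0.31  1.6   0.    1.23 -1.07]
```

Emit:
arm_command:
  deltas:
    - [0.016,-0.014,-0.014,0]
    - [0.032,-0.014,-0.028,0]
    - [0.034,-0.014,-0.03,0]
    - [0.034,-0.014,-0.03,0]
    - [0.034,-0.014,-0.03,0]
  claw: 100

```text
time: 10.65
tool_pos: [577.4, 1.6, 270.5]
tcp_rot: [-1.571, 0.002, -0.299]
contact_force: [1.1, 0.4, 0.5]
grip_width: 55.7
```

Emit:
arm_command:
  deltas:
    - [0.034,0,-0.03,0]
    - [0.025,0,-0.021,0]
    - [0.012,0,-0.01,3]
    - [0,0,0,6.75]
    - [0,0,0,8]

```text
time: 11.15
tool_pos: [626.8, -76.9, 269.1]
tcp_rot: [-1.572, 0.003, -0.615]
contact_force: [-0.5, 0.5, -0.4]
grip_width: 55.8
```

Emit:
arm_command:
  deltas:
    - [0,0,0,8]
    - [0,0,0,8]
    - [0,0,0,8]
    - [0,0,0,8]
    - [0,0,0,8]

```text
time: 11.65
tool_pos: [626.6, -76.1, 269.6]
tcp_rot: [-1.573, 0.002, -1.313]
contact_force: [-0.3, 0.5, 0.9]
grip_width: 55.7
```

Emit:
arm_command:
  deltas:
    - [0,0,0,8]
    - [0,0,0,4]
    - [0,0,0,0]
    - [0,0,0,0]
    - [0,0,0,0]

```text
time: 12.15
tool_pos: [626.9, -76.1, 270.7]
tcp_rot: [-1.572, 0.0, -1.515]
contact_force: [-0.2, -0.0, 0.2]
grip_width: 55.7
```

```bash
python3 - <<'E'
from h import *
o=bot.get_obs(); print(o['time'],o['joint_positions'].round(2))
p=shot('wrist'); save(p,'w7.png')
goto([627,-97,220])
for q in ([0,55],[0,-55],[0,0]):
    y=.055; R2=np.array([[np.cos(y),-np.sin(y)],[np.sin(y),np.cos(y)]]); print(w2px(p,[*(np.array([627,-97])+R2@q),143.5]).round(1))
for r in vision.find_in(p,'lid_bar')[:2]: print(r['confidence'],w(p,r['xyz']))
E
```

```text
12.15 [-0.24  0.51  1.09  0.    1.54 -0.3 ]
tcp [626.9 -76.1 270.9] delta tool mm [20.9 50.9 -1. ] zdir [ 9.984e-01  5.580e-02 -7.000e-04] xdir [ 5.580e-02 -9.984e-01 -3.000e-04]
[316.6 178.3]
[316.4 318.3]
[316.5 251.5]
0.76 [574.83440092 -61.17022496 106.21814556]
```

View pics/w7.png

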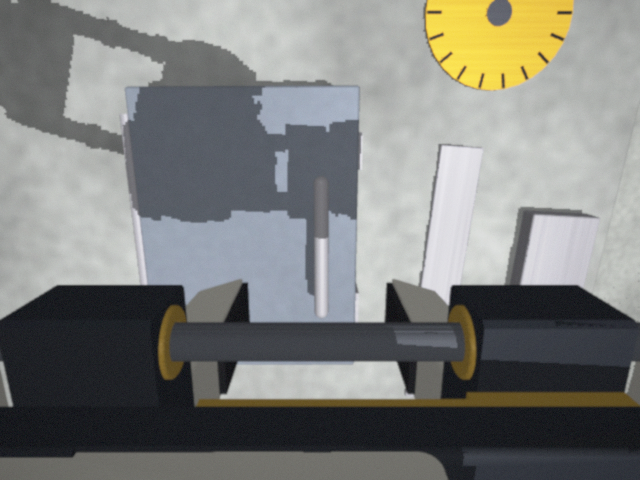

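The bar runs along column 320, rows 177–317, about 3 mm further in +x than predicted and parallel to the pads. Descending to straddle it.

Emit:
arm_command:
  deltas:
    - [0.01,0.02,0.0015,0]
    - [0.011,0.04,0.001,0]
    - [0,0.035,0,0]
    - [0,0.02,0,0]
    - [0,0.01,0,0]

```text
time: 12.75
tool_pos: [629.5, -96.8, 143.9]
tcp_rot: [-1.574, 0.001, -1.516]
contact_force: [0.6, 0.4, 0.3]
grip_width: 55.5
```

Emit:
arm_command:
  deltas:
    - [0,0.006,0,0]
    - [0,0.003,0,0]
    - [0,0,0,0]
    - [0,0,0,0]

```text
time: 13.15
tool_pos: [631.2, -97.0, 138.5]
tcp_rot: [-1.569, -0.001, -1.516]
contact_force: [0.5, -0.2, -0.4]
grip_width: 55.7
```

```bash
python3 - <<'E'
from h import *
o=bot.get_obs(); print(o['time'],o['contact_force']); goto([629.5,-97,136])
p=shot('wrist'); save(p,'w8.png',np.s_[150:450,100:540])
print(w2px(p,[629.5,-97,143.5]))
E
```

```text
13.15 [ 0.532969   -0.16888652 -0.39195172]
tcp [631.2 -97.  138.5] delta tool mm [-0.1  2.5 -1.7] zdir [0.9985 0.0548 0.002 ] xdir [ 5.480e-02 -9.985e-01  6.000e-04]
[314.17075873 293.37650235]
```

View pics/w8.png

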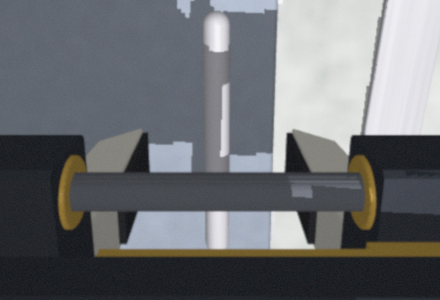

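The bar, at crop column 217, lies midway between the pads (148 and 287). I close on it.

Emit:
arm_command:
  deltas:
    - [0,0,0,0]
    - [0,0,0,0]
    - [0,0,0,0]
    - [0,0,0,0]
    - [0,0,0,0]
  claw: 255

```text
time: 13.7
tool_pos: [630.6, -96.9, 137.3]
tcp_rot: [-1.571, 0.0, -1.516]
contact_force: [-0.6, 0.4, -1.1]
grip_width: 20.3
```

Emit:
arm_command:
  deltas:
    - [0,0,0,0]
    - [0,0,0,0]
    - [0,0,0,0]

```text
time: 14.0
tool_pos: [630.6, -96.9, 137.3]
tcp_rot: [-1.571, 0.0, -1.516]
contact_force: [0.2, -0.1, -0.1]
grip_width: 0.4
```

```bash
python3 - <<'E'
from h import *
o=bot.get_obs(); print(o['time'],o['contact_force'],o['grip_width'],o['tool_pos'],o['tcp_rot'])
a0=np.arctan2(43,150); r=np.hypot(150,43)
f=lambda d:np.array([r*np.cos(np.radians(d)+a0),r*np.sin(np.radians(d)+a0)])
prev=f(0); 
for d in (1.5,4,7,10,13,16,19,22,25,28,31,34,37,40,43,45,47,48.5,49.5,50,50.5): q=f(d); print(d,'z',(q-prev)[0].round(2),'y',-(q-prev)[1].round(2),'tot',(q-f(0)).round(1)); prev=q
E
```

```text
14.0 [ 0.22925356 -0.05293402 -0.1061067 ] 0.4061599850728283 [630.59018369 -96.9454243  137.28734718] [-1.57079288e+00  8.92644592e-05 -1.51618551e+00]
1.5 z -1.18 y -3.91 tot [-1.2  3.9]
4 z -2.19 y -6.45 tot [-3.4 10.4]
7 z -2.99 y -7.6 tot [-6.4 18. ]
10 z -3.39 y -7.43 tot [-9.7 25.4]
13 z -3.77 y -7.25 tot [-13.5  32.6]
16 z -4.15 y -7.04 tot [-17.7  39.7]
19 z -4.51 y -6.81 tot [-22.2  46.5]
22 z -4.86 y -6.57 tot [-27.   53.1]
25 z -5.2 y -6.3 tot [-32.2  59.4]
28 z -5.52 y -6.02 tot [-37.7  65.4]
31 z -5.83 y -5.73 tot [-43.6  71.1]
34 z -6.12 y -5.41 tot [-49.7  76.5]
37 z -6.39 y -5.09 tot [-56.1  81.6]
40 z -6.65 y -4.74 tot [-62.7  86.4]
43 z -6.89 y -4.39 tot [-69.6  90.7]
45 z -4.72 y -2.72 tot [-74.3  93.5]
47 z -4.81 y -2.56 tot [-79.1  96. ]
48.5 z -3.66 y -1.81 tot [-82.8  97.8]
49.5 z -2.47 y -1.15 tot [-85.3  99. ]
50 z -1.24 y -0.56 tot [-86.5  99.5]
50.5 z -1.25 y -0.55 tot [-87.8 100.1]
```

The opening reads 0.4 mm, so the bar is not in the grip. I'll look with both cameras in one composite picture.

```bash
python3 - <<'E'
from h import *
p=shot('wrist'); a=cv2.resize(p['img'][150:420,200:440,::-1],(400,450),interpolation=2)
q=shot('side'); b=cv2.resize(q['img'][180:315,280:400,::-1],(400,450),interpolation=2)
cv2.imwrite('pics/c9.png',np.hstack([a,b]))
T=tcp()
for n,X in (('tcp',[0,0,0]),('tip',[0,8,0]),('grasp',[0,-11,0])): X=(T@[*X,1])[:3]; print(n,X.round(1),w2px(p,X).round(1),w2px(q,X).round(1))
for s in (-55,0,55): X=np.array([630.5-.055*s,-97+s,143.5]); print(X,w2px(p,X).round(1),w2px(q,X).round(1))
E
```

```text
tcp [630.6 -96.9 137.3] [318.  289.2] [311.9 213.4]
tip [630.6 -96.9 129.3] [318.  282.7] [311.9 216.3]
grasp [630.6 -96.9 148.3] [318.1 299. ] [312.  209.4]
[ 633.525 -152.     143.5  ] [317.8 404.6] [316.4 196.9]
[630.5 -97.  143.5] [317.8 294.8] [312.  211.1]
[627.475 -42.    143.5  ] [317.9 165.9] [307.3 226.3]
```

View pics/c9.png

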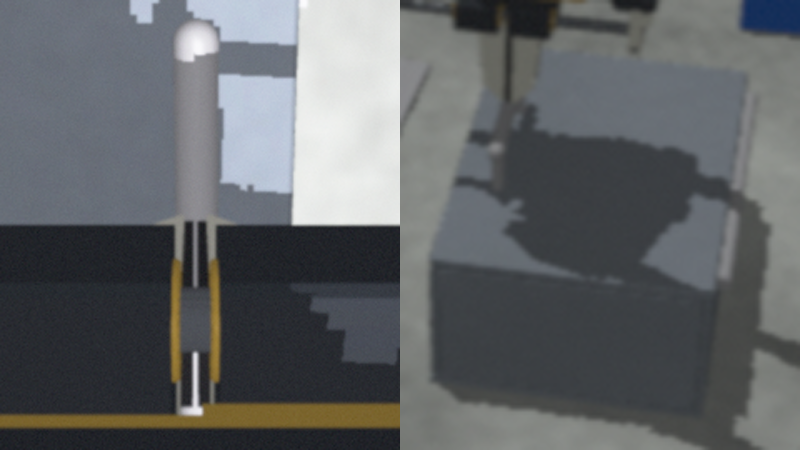

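In the composite, the fingers have closed just above the bar, and the bar runs on beneath them. The tips look about 15–20 mm higher than the TCP figures imply. I reopen, go lower while watching the force, and close again.

Emit:
arm_command:
  deltas:
    - [0,0,0,0]
    - [0,0,0,0]
    - [0,0,0,0]
    - [0,0,0,0]
    - [0,0,0,0]
  claw: 130

```text
time: 14.6
tool_pos: [630.6, -97.0, 137.3]
tcp_rot: [-1.571, 0.0, -1.516]
contact_force: [-0.6, 1.1, 0.1]
grip_width: 35.9
```

Emit:
arm_command:
  deltas:
    - [0,0.004,0,0]
    - [0,0.004,0,0]
    - [0,0.004,0,0]
    - [0,0.003,0,0]
    - [0,0,0,0]

```text
time: 15.1
tool_pos: [630.2, -96.9, 121.5]
tcp_rot: [-1.572, 0.0, -1.516]
contact_force: [-0.1, 0.2, 0.2]
grip_width: 45.0
```

Emit:
arm_command:
  deltas:
    - [0,0,0,0]
    - [0,0,0,0]
    - [0,0,0,0]
    - [0,0,0,0]
    - [0,0,0,0]
  claw: 255

```text
time: 15.6
tool_pos: [631.0, -96.9, 122.5]
tcp_rot: [-1.57, -0.0, -1.516]
contact_force: [0.8, 0.1, -2.2]
grip_width: 10.0
```

Emit:
arm_command:
  deltas:
    - [0,0,0,0]
    - [0,0,0,0]

```text
time: 15.8
tool_pos: [631.0, -96.9, 122.4]
tcp_rot: [-1.57, -0.0, -1.516]
contact_force: [2.2, 0.1, -0.9]
grip_width: 9.9
```

The bar is in the grip now (9.9 mm). I lift along the arc slowly.

Emit:
arm_command:
  deltas:
    - [0,-0.0039,-0.0012,0]
    - [0,-0.0065,-0.0022,0]
    - [0,-0.0076,-0.003,0]
    - [0,-0.0074,-0.0034,0]
    - [0,0,0,0]

```text
time: 16.3
tool_pos: [621.0, -97.5, 149.0]
tcp_rot: [-1.569, -0.0, -1.516]
contact_force: [4.0, 1.2, -2.5]
grip_width: 10.1
```

Emit:
arm_command:
  deltas:
    - [0,-0.0072,-0.0038,0]
    - [0,-0.007,-0.0041,0]
    - [0,-0.0068,-0.0045,0]
    - [0,-0.0066,-0.0049,0]
    - [0,-0.0063,-0.0052,0]

```text
time: 16.8
tool_pos: [599.7, -98.8, 182.7]
tcp_rot: [-1.567, -0.001, -1.516]
contact_force: [6.3, 1.0, -0.6]
grip_width: 10.0
```

Emit:
arm_command:
  deltas:
    - [0,-0.006,-0.0055,0]
    - [0,-0.0057,-0.0058,0]
    - [0,-0.0054,-0.0061,0]
    - [0,-0.0051,-0.0064,0]
    - [0,-0.0047,-0.0066,0]

```text
time: 17.3
tool_pos: [570.3, -100.6, 210.7]
tcp_rot: [-1.563, -0.002, -1.516]
contact_force: [8.5, 0.0, 5.3]
grip_width: 9.9
```

Emit:
arm_command:
  deltas:
    - [0,-0.0044,-0.0069,0]
    - [0,-0.0027,-0.0047,0]
    - [0,-0.0015,-0.0026,0]
    - [0,0,0,0]
    - [0,0,0,0]

```text
time: 17.8
tool_pos: [556.4, -101.5, 219.8]
tcp_rot: [-1.563, -0.002, -1.516]
contact_force: [8.5, 0.7, 8.0]
grip_width: 9.6
```

```bash
cat > chk.py <<'E'
from h import *
o=bot.get_obs(); print(o['time'],o['contact_force'].round(1),o['grip_width'],o['tool_pos'].round(1))
T=tcp(o); d=o['tool_pos']-np.array([631,-96.9,122.4]); u=d[0]*np.cos(.055)+d[1]*np.sin(.055)
a0=np.arctan2(43,150); x=np.hypot(150,43)*np.cos(a0)+u; z=43+d[2]
print('u,dz',u.round(1),d[2].round(1),'radius',np.hypot(x,z).round(1),'of 156.0; angle',np.degrees(np.arctan2(z,x)-a0).round(1))
E
python3 chk.py
```

```text
17.8 [8.5 0.7 8. ] 9.647160426128245 [ 556.4 -101.5  219.8]
u,dz -74.8 97.4 radius 159.3 of 156.0; angle 45.8
```

Emit:
arm_command:
  deltas:
    - [0,-0.0025,-0.003,0]
    - [0,-0.0025,-0.0035,0]
    - [0,-0.0015,-0.002,0]
    - [0,0,0,0]
    - [0,0,0,0]

```text
time: 18.3
tool_pos: [546.7, -102.0, 225.1]
tcp_rot: [-1.566, -0.001, -1.516]
contact_force: [4.8, -1.3, 6.0]
grip_width: 9.8
```

```bash
cat > lid.py <<'E'
from h import *
exec(open('chk.py').read())
y=.055; ex=np.array([np.cos(y),np.sin(y),0]); ey=np.array([-np.sin(y),np.cos(y),0]); ez=np.array([0,0,1.])
H=np.array([631,-96.9,0])-150*ex; H[2]=100.5
def lidhull(p,d,dx=0):
    d=np.radians(d); l=np.cos(d)*ex+np.sin(d)*ez; n=-np.sin(d)*ex+np.cos(d)*ez
    P=[w2px(p,H+a*l+b*ey+c*n+dx*ex) for a in (0,180) for b in (-120,120) for c in (0,8)]
    return cv2.convexHull(np.array(P,np.float32).round().astype(np.int32))
for n in ('side','top'):
    p=shot(n); save(p,'lid_%s.png'%n)
    for q in vision.regions_of(p,'case_lid')[:2]:
        m=q['mask'].astype(np.uint8); ys,xs=np.nonzero(m); best=[]
        for d in range(0,75,2):
            k=np.zeros_like(m); cv2.fillConvexPoly(k,lidhull(p,d),1)
            best.append(((m&k).sum()/(m|k).sum(),d))
        print(n,round(q['confidence'],2),m.sum(),'bbox',xs.min(),xs.max(),ys.min(),ys.max(),sorted(best)[::-1][:4])
    for d in (44,47,50,53,56): 
        h=lidhull(p,d)[:,0]; print(n,d,h.min(0),h.max(0))
E
python3 lid.py
```

```text
18.3 [ 4.8 -1.3  6. ] 9.771938158783048 [ 546.7 -102.   225.1]
u,dz -84.5 102.7 radius 159.8 of 156.0; angle 49.8
side 0.56 4144 bbox 319 385 157 269 [(np.float64(0.8805526036131774), 50), (np.float64(0.8544290728887054), 48), (np.float64(0.8476595744680852), 52), (np.float64(0.8349633251833741), 46)]
side 0.51 874 bbox 268 299 321 354 [(np.float64(0.0), 74), (np.float64(0.0), 72), (np.float64(0.0), 70), (np.float64(0.0), 68)]
side 44 [311 150] [386 271]
side 47 [315 148] [386 271]
side 50 [318 146] [386 271]
side 53 [322 144] [386 271]
side 56 [326 142] [386 271]
top 0.68 1290 bbox 281 394 240 303 [(np.float64(0.1970466082141209), 52), (np.float64(0.19345148693301292), 50), (np.float64(0.18951741770533717), 54), (np.float64(0.18710950345281158), 56)]
top 44 [279 232] [395 303]
top 47 [279 235] [395 304]
top 50 [279 238] [396 304]
top 53 [280 242] [397 304]
top 56 [280 245] [397 304]
```

The tool path gives 49.8°, the side mask 50–51° and the top mask about 51–52°. I hold briefly, then check for drift and check the bystanders.

Emit:
arm_command:
  deltas:
    - [0,0,0,0]
    - [0,0,0,0]
    - [0,0,0,0]
    - [0,0,0,0]
    - [0,0,0,0]

```text
time: 19.0
tool_pos: [546.8, -102.0, 225.1]
tcp_rot: [-1.566, -0.001, -1.516]
contact_force: [5.8, 0.2, 6.4]
grip_width: 10.0
```

```bash
python3 - <<'E'
exec(open('lid.py').read())
p=shot('side'); fitcyl(p,'cover',30,35,48,472,174); fitcyl(p,'small_dish',0,30,32,623,160); fitcyl(p,'loupe',0,34,21,619,300)
p=shot('top'); fitcyl(p,'cover',30,35,48,472,174)
for t in ['saw_disc','screwdriver','bracket','strip']:
    for r in vision.find_in(p,t)[:1]: print(t,round(r['confidence'],2),w(p,r['xyz']).round(0))
E
```

```text
19.0 [5.8 0.2 6.4] 9.982440024536112 [ 546.8 -102.   225.1]
u,dz -84.4 102.7 radius 159.8 of 156.0; angle 49.7
side 0.66 4177 bbox 318 385 157 269 [(np.float64(0.8767962806424345), 50), (np.float64(0.862781566439347), 48), (np.float64(0.8428134556574923), 46), (np.float64(0.8347716270258893), 52)]
side 44 [311 150] [386 271]
side 47 [315 148] [386 271]
side 50 [318 146] [386 271]
side 53 [322 144] [386 271]
side 56 [326 142] [386 271]
top 0.62 1576 bbox 279 395 239 304 [(np.float64(0.23381294964028776), 50), (np.float64(0.2323201466320452), 52), (np.float64(0.22589052997393572), 48), (np.float64(0.22194119506797344), 54)]
top 44 [279 232] [395 303]
top 47 [279 235] [395 304]
top 50 [279 238] [396 304]
top 53 [280 242] [397 304]
top 56 [280 245] [397 304]
cover 0.67 xy [472.6 172.9] px [357.8 350.9] area 1552 hull 1505.5 model 1589
small_dish 0.59 xy [624.9 160.2] px [283.8 337.1] area 861 hull 831.5 model 922
loupe 0.66 xy [623.9 296.2] px [264.3 390.7] area 464 hull 441.5 model 600
cover 0.58 xy [469.6 172.9] px [219.9 303.3] area 1210 hull 1179.0 model 1312
saw_disc 0.87 [787. 107.   4.]
screwdriver 0.96 [691. 347.  21.]
bracket 0.74 [ 434. -464.    5.]
strip 0.55 [ 765. -163.    7.]
```

The pose is steady, the lid is at about 50°, and the cover and bystanders are where they were. Handing in.

```bash
python3 -c "
from plant import job
print(job.close_job())"
```

```text
the job is handed in; nothing more can be done
None
```

The cover is seated on the larger dish and released. The case lid is being held open at about 50° by its bar, and I handed the job in at about 20 s of the 48 s allowed.

**Cover:** It went down with about 2 N of contact, at the height expected for a seated fit. After release, the side camera put it at (472.6, 172.9), about 1 mm from the dish position I measured before placing. The top camera read 3 mm less in x, about the same offset from the wrist camera that it showed for the dish. The side picture taken after release showed it level.

**Lid:** Three readings were steady over the last hold:

| Source | Lid angle |
|---|---|
| Tool path | 49.7° |
| Side-camera mask | 50° |
| Top-camera mask outline | about 50–51° (poor overlap, about 0.23) |

The gripper opening stayed near 10 mm on the 11 mm bar.

**Other things on the bench:** Positions repeated within about 3 mm of the earlier readings, which is within the cameras' accuracy.

**What went wrong or disagreed:**
- **Missed grasp:** The first try at the bar closed on nothing, because the fingertips sit higher than I worked out from the tool figures. I reopened, went 15 mm lower and gripped it. The lid was not disturbed.
- **Arc radius:** The tool's arc came out about 4 mm larger than the nominal 156 mm, leaving a steady force of about 8–9 N at the wrist. I did not find the cause, but it is well under the limits.

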